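Find the tired contact spring

TASK

Three contact springs are clamped side by side in the gauge. With the closed fingertips press each spring's tip gently down until it sits on its stop and hold it there for a moment, one after the other from left to right; feel how hard each pushes back, and never press a spring with more than 15 N. Then put the ring weight over the pin of the softest spring, so that the weight alone holds it on its stop, and leave the other things on the table where they are.

Things in the scene. Friction and masses are not known exactly. Their poses are not given: they have to be found in the camera images.
- gauge: spring gauge fixed to the table, plate 215 (x) x 230 (y) x 12 mm. Origin on the table, under the middle spring's tip; x away from the robot, y to the left along the row of springs, z up. The springs' tips lie at x = 0, y = +60 (left), 0 (middle) and -60 mm (right). Each spring is clamped 75 mm behind its tip, in a block up to 72 mm above the table.
- tip_a (a point): tip of contact spring a: centre of the top of an upright brass pin (8 mm thick, 15 mm tall) that stands on a brass disc (26 mm across) on the spring's free end. 76 mm above the table when free. Which spring stands left, middle or right varies. Pushed down, it swings about the clamp until the spring's end meets its stop.
- stop_a (a point): top of the rigid stop screw under the free end of spring a. The spring's end rests on it when the pin's top is 21 mm above this point; when free it is 30 to 32 mm above.
- spring_a: contact spring a: copper leaf 13 mm wide, 2 mm thick; origin at its clamp. The tip gives 9 to 11 mm, different for each spring, before the stop. Two of the three springs push back with about 0.5 N per mm, the tired one with less than half of that; all look alike and the letters tell nothing. Just before its stop a spring pushes back with 2 to 6 N.
- tip_b (a point): tip of contact spring b: centre of the top of an upright brass pin (8 mm thick, 15 mm tall) that stands on a brass disc (26 mm across) on the spring's free end. 76 mm above the table when free. Which spring stands left, middle or right varies. Pushed down, it swings about the clamp until the spring's end meets its stop.
- stop_b (a point): top of the rigid stop screw under the free end of spring b. The spring's end rests on it when the pin's top is 21 mm above this point; when free it is 30 to 32 mm above.
- spring_b: contact spring b: copper leaf 13 mm wide, 2 mm thick; origin at its clamp. The tip gives 9 to 11 mm, different for each spring, before the stop. Two of the three springs push back with about 0.5 N per mm, the tired one with less than half of that; all look alike and the letters tell nothing. Just before its stop a spring pushes back with 2 to 6 N.
- tip_c (a point): tip of contact spring c: centre of the top of an upright brass pin (8 mm thick, 15 mm tall) that stands on a brass disc (26 mm across) on the spring's free end. 76 mm above the table when free. Which spring stands left, middle or right varies. Pushed down, it swings about the clamp until the spring's end meets its stop.
- stop_c (a point): top of the rigid stop screw under the free end of spring c. The spring's end rests on it when the pin's top is 21 mm above this point; when free it is 30 to 32 mm above.
- spring_c: contact spring c: copper leaf 13 mm wide, 2 mm thick; origin at its clamp. The tip gives 9 to 11 mm, different for each spring, before the stop. Two of the three springs push back with about 0.5 N per mm, the tired one with less than half of that; all look alike and the letters tell nothing. Just before its stop a spring pushes back with 2 to 6 N.
- weight: steel test weight, 0.36 kg: upright ring 40 mm across and 40 mm tall with a through hole 13 mm wide. Origin: centre of its underside. It stands on the front part of the gauge plate. On a spring it sits on the disc with the pin in its hole (origin 15 mm below the pin's top); it is heavy enough to hold the tired spring on its stop, not the others.
- multimeter: orange handheld meter, 170x85x44 mm, lying by; leave it alone. Origin at the centre of its underside.
- stop_block: aluminium block, 36x60x22 mm, lying by; leave it alone. Origin at the centre of its underside.
- screwdriver: screwdriver, 190 mm long, lying by; leave it alone. Origin at the centre of its underside.
- oil_bottle: small oiler bottle, 95 mm tall, lying by; leave it alone. Origin at the centre of its underside.
- solder_reel: pale wire reel, 60 mm across, 50 mm tall, lying by; leave it alone. Origin at the centre of its underside.
- caliper: digital caliper, 185 mm long, lying by; leave it alone. Origin at the centre of its underside.

How it is judged:
By the outcome, as a careful person would: the job done as asked, in the order asked, and still so for the second after the job is handed in, with the robot touching nothing.
It also fails if it takes over 72 s, if anything falls off the work surface, if the arm or the gripper's body presses on something with over 40 N, if the wrist force passes 120 N, or if a joint passes its speed limit or range.

ROBOT

A 6-joint arm with a two-finger parallel gripper is mounted at the origin on a cart in front of the work surface, level with it; the furniture and walls round the work are solid. World frame = base frame: x ahead of the robot, y to its left, z up, the work surface at z = 0. Lengths are in mm, angles in rad, forces in N, time in s.
With the tool pointing down it reaches from about 350 to 775 mm from the base axis. Payload 7.3 kg.
Tool frame: the origin (TCP) lies between the finger pads; the fingertips stand bot.tip_extent ahead of it and the grasp point (between the pads) lies 6 mm ahead of it (bot.tip_extent is the distance from the TCP to the fingertips, in mm); x points along the fingers, y is the direction in which the jaws open and shut, and the axes are right-handed (so a half turn about x gives the same grasp; the last joint's range is limited). The gripper opens to 92 mm and grips with 3 to 60 N. Pads are 19 mm wide; open, the fingers measure 130 mm over their backs; the gripper's body (75 mm by 190 mm) begins 47 mm behind the grasp point.
Start: joints at [1.071, 0.342, 1.524, -0, 1.275, -0.146], TCP at [181.879, 492.506, 251.741] pointing down, gripper open.
Joint ranges: [-2.53, 2.53], [-0.77, 2.02], [0.04, 2.7], [-1, 4.14], [0.28, 2.66], [-3.11, 3.11]. Speed limits (rad/s): [2.57, 2.57, 3.14, 3.14, 3.14, 3.14].

INTERFACE

Orientations are given as [roll, pitch, yaw] about the fixed x, y, z axes, in that order (R = Rz(yaw) Ry(pitch) Rx(roll)).
In Python, from plant import bot, capture, workorder gives the robot as it stands. The module is installed in compiled form; this text tells all that it offers.
- The arm moves only by the shell command python3 -m crank 'ROWS'. ROWS is JSON, a list of rows, each an object with "linear": the shift along the tool's x, y, z in cm, a list of three; "delta_rot": the turn, a rotation vector about the tool's x, y, z in degrees, a list of three; "fingers": the opening, from 0 (shut) to 1 (fully open). In form: [{"linear": [x, y, z], "delta_rot": [wx, wy, wz], "fingers": fingers}, ...]. A call has exactly 5 rows; each row shifts and turns the commanded pose from where the row before left it, along the tool's axes as they then stand; what a row does not reach is not made up. A row lasts 1/10 s, in which the tool goes at most 50 mm and 8.59 degrees, less where a joint would pass 70% of its speed; a pose out of reach is approached as far as the arm can. A call with a gripper value outside its range is refused whole. The fingers move at their own pace and stop on an object; the grip force is fixed at half the most. Time passes only in rows, so rows that do not move let the fingers close, or fill a call up. It gives the time, the measured TCP pose, the force and the opening at its end, in the units of the state.
- bot.get_obs(): the state, without advancing time (a new reading comes with each control period).
- capture(name): name is "side" or "top"; returns a dict with "image" (480x640x3 uint8, blue, green, red), "mtx" (3x3 intrinsics, pixels), "pose" (4x4, takes a point from camera to world coordinates). Camera axes: x right, y down, z forward; pixel columns grow to the right and rows downward; lengths in mm; the calibration is good to about 2 mm. A picture is of the moment at which its call begins. There is no depth.
- workorder.close_job(): hands the job in, once; it reports no verdict.
The state is a dict: "time": time; "joint_positions": joint angles; "dq": joint speeds; "tau": joint torques, N m; "tool_pos": TCP position; "tcp_rot": TCP orientation; "contact_force": force on the tool from outside, world axes, zero at the start; "moment": the same for the moment, N m; "grip_width": finger opening in mm.
Only numpy, scipy, OpenCV 4.12 (cv2) and the standard library are available. Lean on these libraries where they do the work, as an engineer would, in place of code of your own. Each camera call takes 0.05 s, during which the arm holds its last target. There are 200 camera calls.

## Working session

There is one attempt and no reset: what is moved stays moved. The work goes in short steps, Python scripts to look and compute and a shell command to move; the robot and the scene stay as the last step left them, time stands still between calls to the robot, and variables do not carry over. Pictures are saved under pics/ and viewed, on a budget of 10 in all, crops included, one or two more only if the job needs it, and the job is handed in when it is done.

```bash
mkdir -p pics
python3 - <<'E'
from plant import bot,capture
import cv2,numpy as np
print(bot.get_obs(),bot.tip_extent)
for n in("side","top"):
    c=capture(n);cv2.imwrite(f"pics/{n}0.png",c["image"]);np.savez(f"pics/{n}0.npz",**c);print(n,c["mtx"].round(1).tolist(),c["pose"].round(3).tolist())
E
```

```text
{'time': 0.0, 'joint_positions': array([ 1.07101694e+00,  3.42718681e-01,  1.52501649e+00, -2.61310918e-05,
        1.27541070e+00, -1.45970000e-01]), 'dq': array([-0.00062262, -0.00055938,  0.00055889,  0.00066357, -0.00021065,
       -0.00026582]), 'tau': array([ 1.99500537e-04, -4.31242454e+01, -2.44219279e+01,  7.17375451e-02,
        5.60231984e-02, -1.33963140e-04]), 'tool_pos': array([181.6889565 , 492.16034493, 251.04722264]), 'tcp_rot': array([-1.70068015,  1.56924291, -2.05448191]), 'contact_force': array([ 0.1514097 ,  0.52236793, -0.64855379]), 'moment': array([-0.01295755,  0.01291347,  0.03358549]), 'grip_width': 91.94276241733719} 25.0
side [[469.8, 0.0, 327.7], [0.0, 469.8, 239.1], [0.0, 0.0, 1.0]] [[-0.953, 0.175, -0.247, 695.447], [0.302, 0.541, -0.785, 448.076], [-0.004, -0.823, -0.568, 587.021], [0.0, 0.0, 0.0, 1.0]]
top [[433.2, 0.0, 319.8], [0.0, 433.2, 230.1], [0.0, 0.0, 1.0]] [[-0.023, -0.989, 0.149, 363.338], [-0.999, 0.027, 0.026, -243.551], [-0.03, -0.148, -0.989, 934.574], [0.0, 0.0, 0.0, 1.0]]
```

View pics/side0.png

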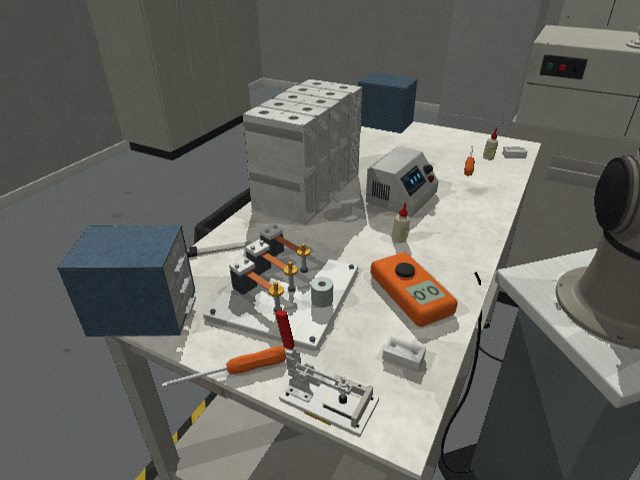

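View pics/top0.png

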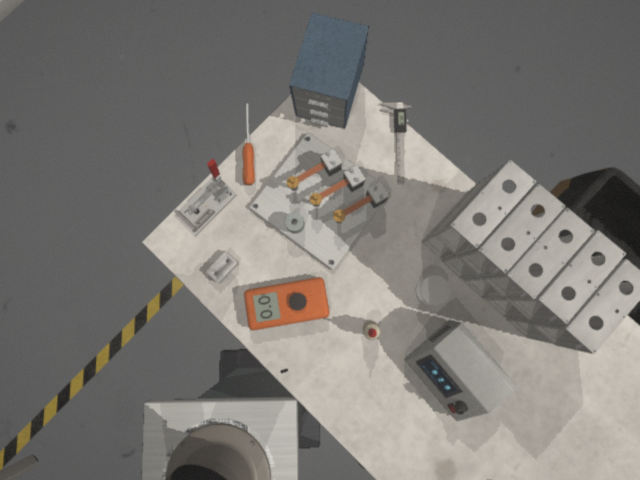

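Side view: the three brass tips are at about (277,290), (291,268) and (303,250), and the weight is at (321,290). Top view: the tips are at about (293,183), (316,199) and (339,215), and the weight is at (295,222). Next I'll enlarge both and measure.

```bash
cat > h.py <<'E'
import numpy as np,cv2
from plant import bot,capture
def ray(c,p):
    d=np.linalg.inv(c["mtx"])@[p[0],p[1],1.];return c["pose"][:3,3],c["pose"][:3,:3]@d
def plane(c,p,z):
    o,d=ray(c,p);return o+d*(z-o[2])/d[2]
def tri(c1,p1,c2,p2):
    A=np.zeros((3,3));b=np.zeros(3);R=[]
    for c,p in((c1,p1),(c2,p2)):
        o,d=ray(c,p);d=d/np.linalg.norm(d);M=np.eye(3)-np.outer(d,d);A+=M;b+=M@o;R.append((o,M))
    x=np.linalg.solve(A,b);return x,[np.linalg.norm(M@(x-o)) for o,M in R]
def proj(c,X):
    q=c["mtx"]@(c["pose"][:3,:3].T@(np.asarray(X)-c["pose"][:3,3]));return q[:2]/q[2]
E
python3 - <<'E'
from h import *
S=dict(np.load("pics/side0.npz"));T=dict(np.load("pics/top0.npz"))
a=cv2.resize(S["image"][220:330,220:360],None,fx=5,fy=5,interpolation=cv2.INTER_CUBIC)
b=cv2.resize(T["image"][145:245,265:395],None,fx=6,fy=6,interpolation=cv2.INTER_CUBIC)
cv2.imwrite("pics/side0c.png",a);cv2.imwrite("pics/top0c.png",b)
for n,c in(("side",S),("top",T)):
    h=cv2.cvtColor(c["image"],cv2.COLOR_BGR2HSV)
    m=cv2.inRange(h,(17,130,90),(32,255,255))
    k,l,s,ce=cv2.connectedComponentsWithStats(m)
    for i in range(1,k):
        if s[i,4]>8:print(n,s[i],ce[i].round(1))
E
```

```text
side [297 244  13  13  89] [302.9 250.7]
side [283 262  15  13 106] [289.8 269. ]
side [269 282  15  14 120] [275.5 289.5]
side [191 400  15  24 141] [197.8 411.4]
side [172 432   6  13  45] [174.6 438. ]
side [135 468  11  12  67] [141.4 475.1]
top [288 177  10  10  66] [293.1 181.8]
top [311 194  10  10  64] [316.1 198.8]
top [334 211   9  10  48] [337.9 215.4]
top [172 278  10  17  86] [175.8 285.2]
top [147 294  13  27 192] [152.7 306.9]
top [122 319  13  27 188] [127.6 332.1]
top [ 96 344  13  28 205] [102.  357.7]
top [ 70 370  14  28 207] [ 76.1 383.5]
top [ 43 396  14  29 214] [ 49.7 410.2]
top [ 16 423  15  29 209] [ 23.1 437.4]
top [  0 449   4  20  62] [  1.4 458.1]
```

View pics/side0c.png

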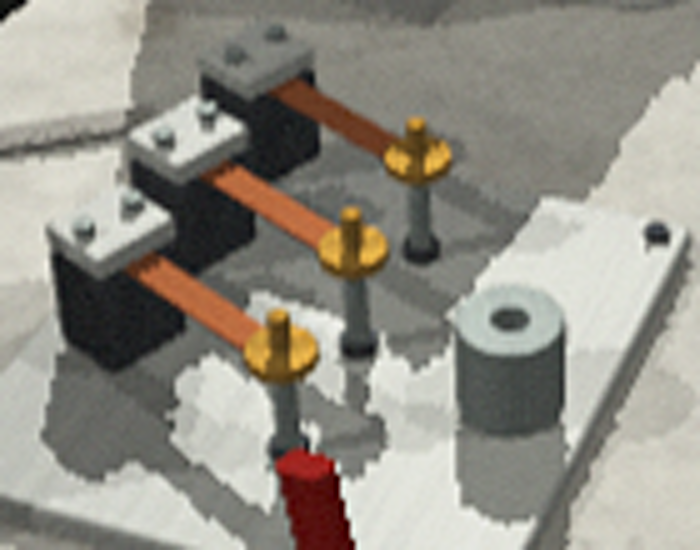

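View pics/top0c.png

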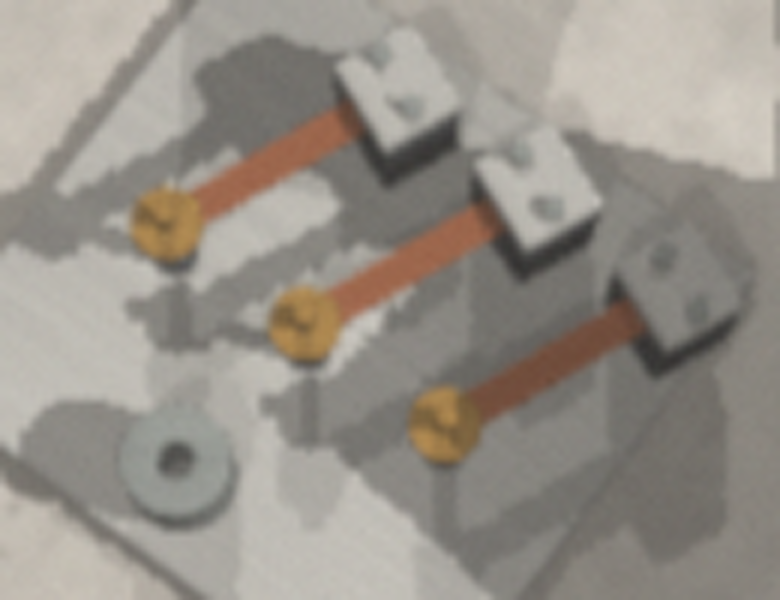

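Crops: side-view disc centres are at (276,290), (290,270) and (303,251), with pin tops about 7 px higher. The weight's hole is at (322,283). In the top crop the disc centres are at (293,182), (316,199) and (339,216), and the weight's top is at (294.4,221.4).

Run:
```python
from h import *
S=dict(np.load("pics/side0.npz"));T=dict(np.load("pics/top0.npz"))
s=lambda x,y:(220+(x+.5)/5-.5,220+(y+.5)/5-.5)
t=lambda x,y:(265+(x+.5)/6-.5,145+(y+.5)/6-.5)
D=[(s(281,351),t(166,225)),(s(352,249),t(304,324)),(s(417,157),t(444,425))]
P=[s(279,314),s(351,212),s(416,122)]
X=[]
for (a,b),p in zip(D,P):
    x,e=tri(S,a,T,b);X.append(x);print("disc",x.round(1),np.round(e,1),"pin top@76 side",plane(S,p,76).round(1),"disc@61 side/top",plane(S,a,61).round(1),plane(T,b,61).round(1))
W,e=tri(S,s(510,318),T,t(177,461));print("weight top",W.round(1),np.round(e,1),plane(S,s(510,318),52).round(1),plane(T,t(177,461),52).round(1))
print("dists",np.linalg.norm(X[0]-X[1]),np.linalg.norm(X[1]-X[2]))
d=X[0]-X[2];print("yaw",np.degrees(np.arctan2(-d[0],d[1])))
c=[plane(T,t(*q),72) for q in((396,90),(537,190),(682,282))];d=c[0]-c[2];print("clamps",np.round(c,1),np.degrees(np.arctan2(-d[0],d[1])))
for n in range(3):print(np.linalg.norm(X[n][:2]),np.linalg.norm((c[n]-X[n])[:2]))
# multimeter etc heights context
from scipy.spatial.transform import Rotation as R
r=R.from_euler("xyz",bot.get_obs()["tcp_rot"]).as_matrix();print(r.round(3))
```

```text
disc [ 597.5 -165.2   57.3] [0.8 0.8] pin top@76 side [ 596.7 -162.    76. ] disc@61 side/top [ 597.4 -160.5   61. ] [ 597.3 -165.8   61. ]
disc [ 560.8 -212.4   57.4] [0.9 0.9] pin top@76 side [ 560.  -209.6   76. ] disc@61 side/top [ 561.  -207.5   61. ] [ 560.8 -212.9   61. ]
disc [ 523.8 -259.6   57.7] [1.1 1.1] pin top@76 side [ 523.3 -256.3   76. ] disc@61 side/top [ 523.9 -254.6   61. ] [ 524.2 -259.9   61. ]
weight top [ 515.2 -167.    49.4] [1.2 1.2] [ 515.  -163.4   52. ] [ 515.8 -167.7   52. ]
dists 59.800827120297825 59.94222217789725
yaw -37.97125254847224
clamps [[ 639.7 -246.6   72. ]
 [ 602.7 -293.8   72. ]
 [ 569.1 -341.7   72. ]] -36.58409480017853
619.8819651475694 91.7312975464948
599.6903701751821 91.52349080065223
584.589261338645 93.77956524453084
[[-0.001  0.347  0.938]
 [-0.001  0.938 -0.347]
 [-1.    -0.001 -0.   ]]
```

Averaging the two views gives tips at left (597.4,-163.2), middle (561,-210.2) and right (524,-257.3). The weight is at (515.4,-165.5) and the gauge yaw is -38°. Triangulated z is about 3 mm low, within calibration, and the 60 mm spacing agrees. I'll turn the tool onto the gauge axes (tool y = gauge y, z = gauge x), then travel over the left tip.

```bash
python3 -m crank '[{"linear":[0,0,0],"delta_rot":[6,0,0],"fingers":0},{"linear":[0,0,0],"delta_rot":[6,0,0],"fingers":0},{"linear":[0,0,0],"delta_rot":[5.7,0,0],"fingers":0},{"linear":[0,0,0],"delta_rot":[0,0,0],"fingers":0},{"linear":[0,0,0],"delta_rot":[0,0,0],"fingers":0}]'
python3 -m crank '[{"linear":[0,-1.3,3.65],"delta_rot":[0,0,0],"fingers":0},{"linear":[0,-1.3,3.65],"delta_rot":[0,0,0],"fingers":0},{"linear":[0,-1.3,3.65],"delta_rot":[0,0,0],"fingers":0},{"linear":[0,-1.3,3.65],"delta_rot":[0,0,0],"fingers":0},{"linear":[0,-1.3,3.65],"delta_rot":[0,0,0],"fingers":0}]'
python3 -m crank '[{"linear":[0,-1.3,3.65],"delta_rot":[0,0,0],"fingers":0},{"linear":[0,-1.3,3.65],"delta_rot":[0,0,0],"fingers":0},{"linear":[0,-1.3,3.65],"delta_rot":[0,0,0],"fingers":0},{"linear":[0,-1.3,3.65],"delta_rot":[0,0,0],"fingers":0},{"linear":[0,-1.3,3.65],"delta_rot":[0,0,0],"fingers":0}]'
```

```text
time: 0.6
tool_pos: [181.8, 492.4, 251.5]
tcp_rot: [-1.374, 1.57, -2.034]
contact_force: [-0.5, 0.3, -0.7]
grip_width: 56.8
time: 1.1
tool_pos: [286.2, 327.6, 251.8]
tcp_rot: [1.246, 1.571, 0.586]
contact_force: [0.7, 0.1, -0.6]
grip_width: 16.4
time: 1.6
tool_pos: [390.2, 164.0, 251.9]
tcp_rot: [1.217, 1.57, 0.557]
contact_force: [1.0, -0.1, -0.5]
grip_width: 0.4
```

Tracking is good, so I'll continue and then descend to a fingertip height of about 95 mm.

```bash
python3 -m crank '[{"linear":[0,-1.3,3.65],"delta_rot":[0,0,0],"fingers":0},{"linear":[0,-1.3,3.65],"delta_rot":[0,0,0],"fingers":0},{"linear":[0,-1.3,3.65],"delta_rot":[0,0,0],"fingers":0},{"linear":[0,-1.3,3.65],"delta_rot":[0,0,0],"fingers":0},{"linear":[0,-1.3,3.65],"delta_rot":[0,0,0],"fingers":0}]'
python3 -m crank '[{"linear":[0,-1.3,3.65],"delta_rot":[0,0,0],"fingers":0},{"linear":[0,-1.3,3.65],"delta_rot":[0,0,0],"fingers":0},{"linear":[0,-1.3,3.65],"delta_rot":[0,0,0],"fingers":0},{"linear":[0,-1.3,3.65],"delta_rot":[0,0,0],"fingers":0},{"linear":[0,-1.3,3.65],"delta_rot":[0,0,0],"fingers":0}]'
python3 -m crank '[{"linear":[3.3,0,0],"delta_rot":[0,0,0],"fingers":0},{"linear":[3.3,0,0],"delta_rot":[0,0,0],"fingers":0},{"linear":[3.3,0,0],"delta_rot":[0,0,0],"fingers":0},{"linear":[3.3,0,0],"delta_rot":[0,0,0],"fingers":0},{"linear":[0,0,0],"delta_rot":[0,0,0],"fingers":0}]'
python3 - <<'E'
from h import *
from scipy.spatial.transform import Rotation as R
o=bot.get_obs();print(o["tool_pos"].round(1),R.from_euler("xyz",o["tcp_rot"]).as_matrix().round(3).tolist(),o["contact_force"].round(2))
S=capture("side");T=capture("top")
tip=o["tool_pos"]-[0,0,25];print("tip proj",proj(S,tip),proj(T,tip))
a=cv2.resize(S["image"][190:330,220:360],None,fx=4,fy=4,interpolation=cv2.INTER_CUBIC)
b=cv2.resize(T["image"][145:285,245:305+0],None,fx=4,fy=4,interpolation=cv2.INTER_CUBIC)
cv2.imwrite("pics/l1.png",np.hstack([a,b]))
E
```

```text
time: 2.1
tool_pos: [494.1, 0.4, 251.7]
tcp_rot: [2.046, 1.571, 1.385]
contact_force: [0.1, 1.0, -0.7]
grip_width: 0.2
time: 2.6
tool_pos: [598.0, -163.1, 251.5]
tcp_rot: [2.906, 1.57, 2.246]
contact_force: [0.8, 0.7, 0.1]
grip_width: 0.7
time: 3.1
tool_pos: [594.6, -160.6, 114.9]
tcp_rot: [-2.876, 1.561, 2.746]
contact_force: [-0.8, 0.3, -0.2]
grip_width: 0.2
[ 594.6 -160.6  114.9] [[-0.009, 0.614, 0.789], [0.004, 0.789, -0.614], [-1.0, -0.003, -0.009]] [-0.84  0.27 -0.17]
tip proj [276.27397688 276.27422205] [288.3481889  179.76725151]
```

View pics/l1.png

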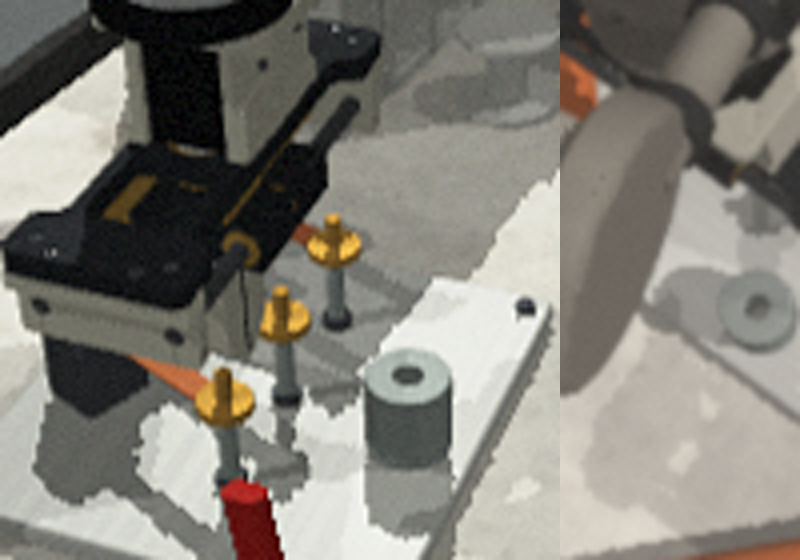

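The side crop shows the closed fingers just above the left pin. The projected fingertip is at crop (225,345) and the pin top at (223,370), so it lines up. In the top view the arm hides this spot. I'll let it settle and then step down.

```bash
python3 -m crank '[{"linear":[0.4,0,0],"delta_rot":[0,0,0],"fingers":0},{"linear":[0.4,0,0],"delta_rot":[0,0,0],"fingers":0},{"linear":[0,0,0],"delta_rot":[0,0,0],"fingers":0},{"linear":[0,0,0],"delta_rot":[0,0,0],"fingers":0},{"linear":[0,0,0],"delta_rot":[0,0,0],"fingers":0}]'
python3 - <<'E'
from h import *
for i in range(2):
    o=bot.get_obs();print(o["tool_pos"].round(2),o["contact_force"].round(2),o["moment"].round(3))
E
```

```text
time: 3.7
tool_pos: [597.6, -161.6, 112.2]
tcp_rot: [0.39, 1.57, -0.273]
contact_force: [0.2, 0.1, 0.7]
grip_width: 0.6
[ 597.6  -161.62  112.2 ] [0.17 0.07 0.69] [-0.037  0.047 -0.027]
[ 597.6  -161.62  112.2 ] [0.17 0.07 0.69] [-0.037  0.047 -0.027]
```

```bash
python3 -m crank '[{"linear":[0.5,-0.1,0.1],"delta_rot":[0,0,0],"fingers":0},{"linear":[0.4,0,0],"delta_rot":[0,0,0],"fingers":0},{"linear":[0,0,0],"delta_rot":[0,0,0],"fingers":0},{"linear":[0,0,0],"delta_rot":[0,0,0],"fingers":0},{"linear":[0,0,0],"delta_rot":[0,0,0],"fingers":0}]' | grep -v rot
python3 -m crank '[{"linear":[0.1,0,0],"delta_rot":[0,0,0],"fingers":0},{"linear":[0.1,0,0],"delta_rot":[0,0,0],"fingers":0},{"linear":[0.1,0,0],"delta_rot":[0,0,0],"fingers":0},{"linear":[0,0,0],"delta_rot":[0,0,0],"fingers":0},{"linear":[0,0,0],"delta_rot":[0,0,0],"fingers":0}]'| grep -v rot
python3 -m crank '[{"linear":[0.1,0,0],"delta_rot":[0,0,0],"fingers":0},{"linear":[0.1,0,0],"delta_rot":[0,0,0],"fingers":0},{"linear":[0.1,0,0],"delta_rot":[0,0,0],"fingers":0},{"linear":[0,0,0],"delta_rot":[0,0,0],"fingers":0},{"linear":[0,0,0],"delta_rot":[0,0,0],"fingers":0}]'| grep -v rot
```

```text
time: 4.2
tool_pos: [597.6, -163.0, 102.7]
contact_force: [-0.0, -0.4, -0.1]
grip_width: 0.6
time: 4.7
tool_pos: [597.5, -163.0, 99.7]
contact_force: [0.2, -0.2, 1.0]
grip_width: 0.6
time: 5.2
tool_pos: [597.6, -162.9, 96.7]
contact_force: [-0.4, 1.3, 1.1]
grip_width: 0.6
```

```bash
python3 -m crank '[{"linear":[0.1,0,0],"delta_rot":[0,0,0],"fingers":0},{"linear":[0.1,0,0],"delta_rot":[0,0,0],"fingers":0},{"linear":[0,0,0],"delta_rot":[0,0,0],"fingers":0},{"linear":[0,0,0],"delta_rot":[0,0,0],"fingers":0},{"linear":[0,0,0],"delta_rot":[0,0,0],"fingers":0}]' | grep -v rot
python3 -m crank '[{"linear":[0.1,0,0],"delta_rot":[0,0,0],"fingers":0},{"linear":[0,0,0],"delta_rot":[0,0,0],"fingers":0},{"linear":[0,0,0],"delta_rot":[0,0,0],"fingers":0},{"linear":[0,0,0],"delta_rot":[0,0,0],"fingers":0},{"linear":[0,0,0],"delta_rot":[0,0,0],"fingers":0}]'| grep -v rot
python3 -m crank '[{"linear":[0.1,0,0],"delta_rot":[0,0,0],"fingers":0},{"linear":[0,0,0],"delta_rot":[0,0,0],"fingers":0},{"linear":[0,0,0],"delta_rot":[0,0,0],"fingers":0},{"linear":[0,0,0],"delta_rot":[0,0,0],"fingers":0},{"linear":[0,0,0],"delta_rot":[0,0,0],"fingers":0}]'| grep -v rot
```

```text
time: 5.7
tool_pos: [597.6, -163.0, 94.7]
contact_force: [0.3, 1.2, 1.7]
grip_width: 0.5
time: 6.2
tool_pos: [597.6, -163.0, 93.7]
contact_force: [-0.1, 1.6, 2.2]
grip_width: 0.5
time: 6.7
tool_pos: [597.6, -163.0, 92.7]
contact_force: [-0.0, 2.4, 2.5]
grip_width: 0.5
```

```bash
python3 -m crank '[{"linear":[0.05,0,0],"delta_rot":[0,0,0],"fingers":0},{"linear":[0,0,0],"delta_rot":[0,0,0],"fingers":0},{"linear":[0,0,0],"delta_rot":[0,0,0],"fingers":0},{"linear":[0,0,0],"delta_rot":[0,0,0],"fingers":0},{"linear":[0,0,0],"delta_rot":[0,0,0],"fingers":0}]' | grep -v rot
python3 -m crank '[{"linear":[0.05,0,0],"delta_rot":[0,0,0],"fingers":0},{"linear":[0,0,0],"delta_rot":[0,0,0],"fingers":0},{"linear":[0,0,0],"delta_rot":[0,0,0],"fingers":0},{"linear":[0,0,0],"delta_rot":[0,0,0],"fingers":0},{"linear":[0,0,0],"delta_rot":[0,0,0],"fingers":0}]'| grep -v rot
```

```text
time: 7.2
tool_pos: [597.6, -163.0, 92.2]
contact_force: [-1.3, 1.7, 1.4]
grip_width: 0.8
time: 7.7
tool_pos: [597.6, -163.0, 91.7]
contact_force: [-0.7, 2.0, 2.2]
grip_width: 0.4
```

```bash
python3 -m crank '[{"linear":[0.05,0,0],"delta_rot":[0,0,0],"fingers":0},{"linear":[0,0,0],"delta_rot":[0,0,0],"fingers":0},{"linear":[0,0,0],"delta_rot":[0,0,0],"fingers":0},{"linear":[0,0,0],"delta_rot":[0,0,0],"fingers":0},{"linear":[0,0,0],"delta_rot":[0,0,0],"fingers":0}]' | grep -v rot
python3 -c "
from plant import bot;print(bot.get_obs()['joint_positions'], bot.get_obs()['tau'])"
```

```text
time: 8.2
tool_pos: [597.6, -163.0, 91.2]
contact_force: [-1.3, 2.5, 2.1]
grip_width: 0.5
[-3.89965269e-01  6.68269400e-01  1.44542341e+00  1.58545249e-04
  1.02793413e+00 -1.29811823e+00] [-9.97537561e-01 -5.40553379e+01 -2.10090744e+01 -4.02925210e-01
 -3.81996995e-01 -2.49200137e-03]
```

```bash
python3 -m crank '[{"linear":[0.05,0,0],"delta_rot":[0,0,0],"fingers":0},{"linear":[0,0,0],"delta_rot":[0,0,0],"fingers":0},{"linear":[0,0,0],"delta_rot":[0,0,0],"fingers":0},{"linear":[0,0,0],"delta_rot":[0,0,0],"fingers":0},{"linear":[0,0,0],"delta_rot":[0,0,0],"fingers":0}]' | grep -v rot
```

```text
time: 8.7
tool_pos: [597.6, -163.0, 90.8]
contact_force: [-1.1, 3.0, 3.6]
grip_width: 0.5
```

```bash
python3 -m crank '[{"linear":[0.03,0,0],"delta_rot":[0,0,0],"fingers":0},{"linear":[0,0,0],"delta_rot":[0,0,0],"fingers":0},{"linear":[0,0,0],"delta_rot":[0,0,0],"fingers":0},{"linear":[0,0,0],"delta_rot":[0,0,0],"fingers":0},{"linear":[0,0,0],"delta_rot":[0,0,0],"fingers":0}]' | grep -v rot
```

```text
time: 9.2
tool_pos: [597.6, -162.9, 90.5]
contact_force: [-1.8, 2.6, 5.0]
grip_width: 0.4
```

```bash
python3 -m crank '[{"linear":[0.03,0,0],"delta_rot":[0,0,0],"fingers":0},{"linear":[0,0,0],"delta_rot":[0,0,0],"fingers":0},{"linear":[0,0,0],"delta_rot":[0,0,0],"fingers":0},{"linear":[0,0,0],"delta_rot":[0,0,0],"fingers":0},{"linear":[0,0,0],"delta_rot":[0,0,0],"fingers":0}]' | grep -v rot
python3 -m crank '[{"linear":[0,0,0],"delta_rot":[0,0,0],"fingers":0},{"linear":[0,0,0],"delta_rot":[0,0,0],"fingers":0},{"linear":[0,0,0],"delta_rot":[0,0,0],"fingers":0},{"linear":[0,0,0],"delta_rot":[0,0,0],"fingers":0},{"linear":[0,0,0],"delta_rot":[0,0,0],"fingers":0}]' | grep -v rot
```

```text
time: 9.7
tool_pos: [597.6, -162.9, 90.2]
contact_force: [-1.8, 4.1, 5.2]
grip_width: 0.2
time: 10.2
tool_pos: [597.6, -162.9, 90.2]
contact_force: [-1.8, 4.2, 5.6]
grip_width: 0.4
```

```bash
python3 -m crank '[{"linear":[0.04,0,0],"delta_rot":[0,0,0],"fingers":0},{"linear":[0,0,0],"delta_rot":[0,0,0],"fingers":0},{"linear":[0,0,0],"delta_rot":[0,0,0],"fingers":0},{"linear":[0,0,0],"delta_rot":[0,0,0],"fingers":0},{"linear":[0,0,0],"delta_rot":[0,0,0],"fingers":0}]' | grep -v rot
python3 -m crank '[{"linear":[0,0,0],"delta_rot":[0,0,0],"fingers":0},{"linear":[0,0,0],"delta_rot":[0,0,0],"fingers":0},{"linear":[0,0,0],"delta_rot":[0,0,0],"fingers":0},{"linear":[0,0,0],"delta_rot":[0,0,0],"fingers":0},{"linear":[0,0,0],"delta_rot":[0,0,0],"fingers":0}]' | grep -v rot
```

```text
time: 10.7
tool_pos: [597.6, -162.9, 89.9]
contact_force: [-3.0, 3.7, 7.2]
grip_width: 0.4
time: 11.2
tool_pos: [597.6, -162.9, 89.9]
contact_force: [-2.8, 3.4, 6.0]
grip_width: 0.1
```

Left: about 2.1 N just before the stop at 9.8 mm, then a steep rise. It's held there, so on to the middle spring.

```bash
python3 -m crank '[{"linear":[-1.2,0,0],"delta_rot":[0,0,0],"fingers":0},{"linear":[-1.3,0,0],"delta_rot":[0,0,0],"fingers":0},{"linear":[0,-3,0],"delta_rot":[0,0,0],"fingers":0},{"linear":[0,-3,0],"delta_rot":[0,0,0],"fingers":0},{"linear":[0,0,0],"delta_rot":[0,0,0],"fingers":0}]' | grep -v rot
python3 -m crank '[{"linear":[0.6,0,0],"delta_rot":[0,0,0],"fingers":0},{"linear":[0.6,0,0],"delta_rot":[0,0,0],"fingers":0},{"linear":[0,0,0],"delta_rot":[0,0,0],"fingers":0},{"linear":[0,0,0],"delta_rot":[0,0,0],"fingers":0},{"linear":[0,0,0],"delta_rot":[0,0,0],"fingers":0}]' | grep -v rot
python3 -m crank '[{"linear":[0.2,0,0],"delta_rot":[0,0,0],"fingers":0},{"linear":[0.2,0,0],"delta_rot":[0,0,0],"fingers":0},{"linear":[0.2,0,0],"delta_rot":[0,0,0],"fingers":0},{"linear":[0,0,0],"delta_rot":[0,0,0],"fingers":0},{"linear":[0,0,0],"delta_rot":[0,0,0],"fingers":0}]' | grep -v rot
python3 -m crank '[{"linear":[0.1,0,0],"delta_rot":[0,0,0],"fingers":0},{"linear":[0.1,0,0],"delta_rot":[0,0,0],"fingers":0},{"linear":[0.1,0,0],"delta_rot":[0,0,0],"fingers":0},{"linear":[0,0,0],"delta_rot":[0,0,0],"fingers":0},{"linear":[0,0,0],"delta_rot":[0,0,0],"fingers":0}]' | grep -v rot
```

```text
time: 11.7
tool_pos: [559.3, -213.2, 115.7]
contact_force: [0.7, 0.7, 1.3]
grip_width: 0.5
time: 12.2
tool_pos: [561.0, -209.8, 102.6]
contact_force: [0.1, 0.9, -0.9]
grip_width: 0.2
time: 12.7
tool_pos: [560.7, -210.1, 96.9]
contact_force: [-0.2, 1.8, 2.9]
grip_width: 0.4
time: 13.2
tool_pos: [560.6, -210.2, 93.7]
contact_force: [-1.2, 3.7, 4.6]
grip_width: 0.5
```

Middle is stiff: 2.9 N at 4 mm and 4.6 N at 7 mm. I'll continue in small steps.

```bash
python3 -m crank '[{"linear":[0.1,0,0],"delta_rot":[0,0,0],"fingers":0},{"linear":[0,0,0],"delta_rot":[0,0,0],"fingers":0},{"linear":[0,0,0],"delta_rot":[0,0,0],"fingers":0},{"linear":[0,0,0],"delta_rot":[0,0,0],"fingers":0},{"linear":[0,0,0],"delta_rot":[0,0,0],"fingers":0}]' | grep -v rot
python3 -m crank '[{"linear":[0.05,0,0],"delta_rot":[0,0,0],"fingers":0},{"linear":[0,0,0],"delta_rot":[0,0,0],"fingers":0},{"linear":[0,0,0],"delta_rot":[0,0,0],"fingers":0},{"linear":[0,0,0],"delta_rot":[0,0,0],"fingers":0},{"linear":[0,0,0],"delta_rot":[0,0,0],"fingers":0}]' | grep -v rot
python3 -m crank '[{"linear":[0.05,0,0],"delta_rot":[0,0,0],"fingers":0},{"linear":[0,0,0],"delta_rot":[0,0,0],"fingers":0},{"linear":[0,0,0],"delta_rot":[0,0,0],"fingers":0},{"linear":[0,0,0],"delta_rot":[0,0,0],"fingers":0},{"linear":[0,0,0],"delta_rot":[0,0,0],"fingers":0}]' | grep -v rot
```

```text
time: 13.7
tool_pos: [560.6, -210.2, 92.8]
contact_force: [-2.1, 4.4, 4.6]
grip_width: 0.3
time: 14.2
tool_pos: [560.6, -210.2, 92.3]
contact_force: [-1.5, 4.5, 5.4]
grip_width: 0.1
time: 14.7
tool_pos: [560.6, -210.1, 91.9]
contact_force: [-1.1, 3.3, 5.7]
grip_width: 0.6
```

```bash
python3 -m crank '[{"linear":[0.05,0,0],"delta_rot":[0,0,0],"fingers":0},{"linear":[0,0,0],"delta_rot":[0,0,0],"fingers":0},{"linear":[0,0,0],"delta_rot":[0,0,0],"fingers":0},{"linear":[0,0,0],"delta_rot":[0,0,0],"fingers":0},{"linear":[0,0,0],"delta_rot":[0,0,0],"fingers":0}]' | grep -v rot
python3 -m crank '[{"linear":[0.03,0,0],"delta_rot":[0,0,0],"fingers":0},{"linear":[0,0,0],"delta_rot":[0,0,0],"fingers":0},{"linear":[0,0,0],"delta_rot":[0,0,0],"fingers":0},{"linear":[0,0,0],"delta_rot":[0,0,0],"fingers":0},{"linear":[0,0,0],"delta_rot":[0,0,0],"fingers":0}]' | grep -v rot
```

```text
time: 15.2
tool_pos: [560.6, -210.1, 91.6]
contact_force: [-2.6, 3.7, 7.8]
grip_width: 0.4
time: 15.7
tool_pos: [560.6, -210.1, 91.4]
contact_force: [-2.8, 4.3, 8.7]
grip_width: 0.6
```

```bash
python3 -m crank '[{"linear":[0.03,0,0],"delta_rot":[0,0,0],"fingers":0},{"linear":[0,0,0],"delta_rot":[0,0,0],"fingers":0},{"linear":[0,0,0],"delta_rot":[0,0,0],"fingers":0},{"linear":[0,0,0],"delta_rot":[0,0,0],"fingers":0},{"linear":[0,0,0],"delta_rot":[0,0,0],"fingers":0}]' | grep -v rot
python3 -m crank '[{"linear":[0,0,0],"delta_rot":[0,0,0],"fingers":0},{"linear":[0,0,0],"delta_rot":[0,0,0],"fingers":0},{"linear":[0,0,0],"delta_rot":[0,0,0],"fingers":0},{"linear":[0,0,0],"delta_rot":[0,0,0],"fingers":0},{"linear":[0,0,0],"delta_rot":[0,0,0],"fingers":0}]' | grep -v rot
python3 -m crank '[{"linear":[-1.2,0,0],"delta_rot":[0,0,0],"fingers":0},{"linear":[-1.3,0,0],"delta_rot":[0,0,0],"fingers":0},{"linear":[0,-3,0],"delta_rot":[0,0,0],"fingers":0},{"linear":[0,-3,0],"delta_rot":[0,0,0],"fingers":0},{"linear":[0,0,0],"delta_rot":[0,0,0],"fingers":0}]' | grep -v rot
python3 -m crank '[{"linear":[0.6,0,0],"delta_rot":[0,0,0],"fingers":0},{"linear":[0.7,0,0],"delta_rot":[0,0,0],"fingers":0},{"linear":[0,0,0],"delta_rot":[0,0,0],"fingers":0},{"linear":[0,0,0],"delta_rot":[0,0,0],"fingers":0},{"linear":[0,0,0],"delta_rot":[0,0,0],"fingers":0}]' | grep -v rot
python3 -m crank '[{"linear":[0.2,0,0],"delta_rot":[0,0,0],"fingers":0},{"linear":[0.2,0,0],"delta_rot":[0,0,0],"fingers":0},{"linear":[0.2,0,0],"delta_rot":[0,0,0],"fingers":0},{"linear":[0,0,0],"delta_rot":[0,0,0],"fingers":0},{"linear":[0,0,0],"delta_rot":[0,0,0],"fingers":0}]' | grep -v rot
python3 -m crank '[{"linear":[0.1,0,0],"delta_rot":[0,0,0],"fingers":0},{"linear":[0.1,0,0],"delta_rot":[0,0,0],"fingers":0},{"linear":[0.1,0,0],"delta_rot":[0,0,0],"fingers":0},{"linear":[0,0,0],"delta_rot":[0,0,0],"fingers":0},{"linear":[0,0,0],"delta_rot":[0,0,0],"fingers":0}]' | grep -v rot
```

```text
time: 16.2
tool_pos: [560.6, -210.1, 91.2]
contact_force: [-3.0, 4.5, 9.5]
grip_width: 0.1
time: 16.7
tool_pos: [560.6, -210.1, 91.2]
contact_force: [-3.1, 4.5, 9.3]
grip_width: 0.7
time: 17.2
tool_pos: [522.2, -260.5, 116.3]
contact_force: [-0.2, 0.5, 0.1]
grip_width: 0.4
time: 17.7
tool_pos: [524.1, -257.2, 102.6]
contact_force: [0.9, 0.6, 0.5]
grip_width: 0.1
time: 18.2
tool_pos: [523.7, -257.4, 96.7]
contact_force: [-0.2, 1.5, 2.6]
grip_width: 0.2
time: 18.7
tool_pos: [523.7, -257.5, 93.6]
contact_force: [-1.5, 3.4, 5.0]
grip_width: 0.3
```

The right spring is stiff as well, so the left one is the tired one. I'll bring the right one onto its stop.

```bash
python3 -m crank '[{"linear":[0.1,0,0],"delta_rot":[0,0,0],"fingers":0},{"linear":[0,0,0],"delta_rot":[0,0,0],"fingers":0},{"linear":[0,0,0],"delta_rot":[0,0,0],"fingers":0},{"linear":[0,0,0],"delta_rot":[0,0,0],"fingers":0},{"linear":[0,0,0],"delta_rot":[0,0,0],"fingers":0}]' | grep -v rot
python3 -m crank '[{"linear":[0.05,0,0],"delta_rot":[0,0,0],"fingers":0},{"linear":[0,0,0],"delta_rot":[0,0,0],"fingers":0},{"linear":[0,0,0],"delta_rot":[0,0,0],"fingers":0},{"linear":[0,0,0],"delta_rot":[0,0,0],"fingers":0},{"linear":[0,0,0],"delta_rot":[0,0,0],"fingers":0}]' | grep -v rot
python3 -m crank '[{"linear":[0.05,0,0],"delta_rot":[0,0,0],"fingers":0},{"linear":[0,0,0],"delta_rot":[0,0,0],"fingers":0},{"linear":[0,0,0],"delta_rot":[0,0,0],"fingers":0},{"linear":[0,0,0],"delta_rot":[0,0,0],"fingers":0},{"linear":[0,0,0],"delta_rot":[0,0,0],"fingers":0}]' | grep -v rot
```

```text
time: 19.2
tool_pos: [523.7, -257.6, 92.6]
contact_force: [-1.8, 2.8, 4.8]
grip_width: 0.4
time: 19.7
tool_pos: [523.7, -257.5, 92.1]
contact_force: [-1.5, 3.2, 5.6]
grip_width: 0.2
time: 20.2
tool_pos: [523.6, -257.5, 91.6]
contact_force: [-2.6, 3.8, 5.4]
grip_width: 0.7
```

```bash
python3 -m crank '[{"linear":[0.05,0,0],"delta_rot":[0,0,0],"fingers":0},{"linear":[0,0,0],"delta_rot":[0,0,0],"fingers":0},{"linear":[0,0,0],"delta_rot":[0,0,0],"fingers":0},{"linear":[0,0,0],"delta_rot":[0,0,0],"fingers":0},{"linear":[0,0,0],"delta_rot":[0,0,0],"fingers":0}]' | grep -v rot
python3 -m crank '[{"linear":[0.03,0,0],"delta_rot":[0,0,0],"fingers":0},{"linear":[0,0,0],"delta_rot":[0,0,0],"fingers":0},{"linear":[0,0,0],"delta_rot":[0,0,0],"fingers":0},{"linear":[0,0,0],"delta_rot":[0,0,0],"fingers":0},{"linear":[0,0,0],"delta_rot":[0,0,0],"fingers":0}]' | grep -v rot
```

```text
time: 20.7
tool_pos: [523.6, -257.4, 91.1]
contact_force: [-2.1, 4.9, 6.0]
grip_width: 0.1
time: 21.2
tool_pos: [523.6, -257.4, 90.8]
contact_force: [-2.1, 4.6, 5.0]
grip_width: 0.4
```

```bash
python3 -m crank '[{"linear":[0.05,0,0],"delta_rot":[0,0,0],"fingers":0},{"linear":[0,0,0],"delta_rot":[0,0,0],"fingers":0},{"linear":[0,0,0],"delta_rot":[0,0,0],"fingers":0},{"linear":[0,0,0],"delta_rot":[0,0,0],"fingers":0},{"linear":[0,0,0],"delta_rot":[0,0,0],"fingers":0}]' | grep -v rot
```

```text
time: 21.7
tool_pos: [523.6, -257.4, 90.4]
contact_force: [-2.4, 3.9, 5.6]
grip_width: 0.5
```

```bash
python3 -m crank '[{"linear":[0.05,0,0],"delta_rot":[0,0,0],"fingers":0},{"linear":[0,0,0],"delta_rot":[0,0,0],"fingers":0},{"linear":[0,0,0],"delta_rot":[0,0,0],"fingers":0},{"linear":[0,0,0],"delta_rot":[0,0,0],"fingers":0},{"linear":[0,0,0],"delta_rot":[0,0,0],"fingers":0}]' | grep -v rot
```

```text
time: 22.2
tool_pos: [523.6, -257.4, 90.0]
contact_force: [-2.5, 4.4, 7.2]
grip_width: 0.3
```

```bash
python3 -m crank '[{"linear":[0.04,0,0],"delta_rot":[0,0,0],"fingers":0},{"linear":[0,0,0],"delta_rot":[0,0,0],"fingers":0},{"linear":[0,0,0],"delta_rot":[0,0,0],"fingers":0},{"linear":[0,0,0],"delta_rot":[0,0,0],"fingers":0},{"linear":[0,0,0],"delta_rot":[0,0,0],"fingers":0}]' | grep -v rot
```

```text
time: 22.7
tool_pos: [523.7, -257.4, 89.8]
contact_force: [-2.2, 4.7, 8.2]
grip_width: 0.6
```

```bash
python3 -m crank '[{"linear":[0.02,0,0],"delta_rot":[0,0,0],"fingers":0},{"linear":[0,0,0],"delta_rot":[0,0,0],"fingers":0},{"linear":[0,0,0],"delta_rot":[0,0,0],"fingers":0},{"linear":[0,0,0],"delta_rot":[0,0,0],"fingers":0},{"linear":[0,0,0],"delta_rot":[0,0,0],"fingers":0}]' | grep -v rot
python3 -m crank '[{"linear":[0,0,0],"delta_rot":[0,0,0],"fingers":0},{"linear":[0,0,0],"delta_rot":[0,0,0],"fingers":0},{"linear":[0,0,0],"delta_rot":[0,0,0],"fingers":0},{"linear":[-2,0,0],"delta_rot":[0,0,0],"fingers":0},{"linear":[-3,0,0],"delta_rot":[0,0,0],"fingers":0}]' | grep -v rot
python3 -m crank '[{"linear":[0,2,-2],"delta_rot":[0,0,0],"fingers":1},{"linear":[0,2,-2],"delta_rot":[0,0,0],"fingers":1},{"linear":[0,2,-2],"delta_rot":[0,0,0],"fingers":1},{"linear":[0,0.73,-0.31],"delta_rot":[0,0,0],"fingers":1},{"linear":[0,0,0],"delta_rot":[0,0,0],"fingers":1}]' | grep -v rot
python3 -m crank '[{"linear":[1,0,0],"delta_rot":[0,0,0],"fingers":1},{"linear":[1.1,0,0],"delta_rot":[0,0,0],"fingers":1},{"linear":[0,0,0],"delta_rot":[0,0,0],"fingers":1},{"linear":[0,0,0],"delta_rot":[0,0,0],"fingers":1},{"linear":[0,0,0],"delta_rot":[0,0,0],"fingers":1}]'
python3 - <<'E'
from h import *
o=bot.get_obs();S=capture("side");T=capture("top")
tip=o["tool_pos"]-[0,0,25];g=np.array([.616,.788,0]);print("tips",proj(S,tip),proj(S,tip+46*g),proj(S,tip-46*g))
a=cv2.resize(S["image"][200:340,230:390],None,fx=4,fy=4,interpolation=cv2.INTER_CUBIC)
cv2.imwrite("pics/w1.png",a)
E
```

```text
time: 23.2
tool_pos: [523.7, -257.4, 89.7]
contact_force: [-2.8, 5.3, 9.0]
grip_width: 0.5
time: 23.7
tool_pos: [523.0, -257.8, 137.9]
contact_force: [0.2, 0.2, 0.4]
grip_width: 0.6
time: 24.2
tool_pos: [516.0, -165.5, 139.2]
contact_force: [1.2, -0.9, 0.2]
grip_width: 35.9
time: 24.7
tool_pos: [515.5, -166.2, 118.2]
tcp_rot: [0.567, 1.571, -0.096]
contact_force: [-0.3, -0.2, 0.1]
grip_width: 75.6
tips [320.56294187 263.83842847] [310.47120613 279.93121609] [329.80589513 249.09915195]
```

View pics/w1.png

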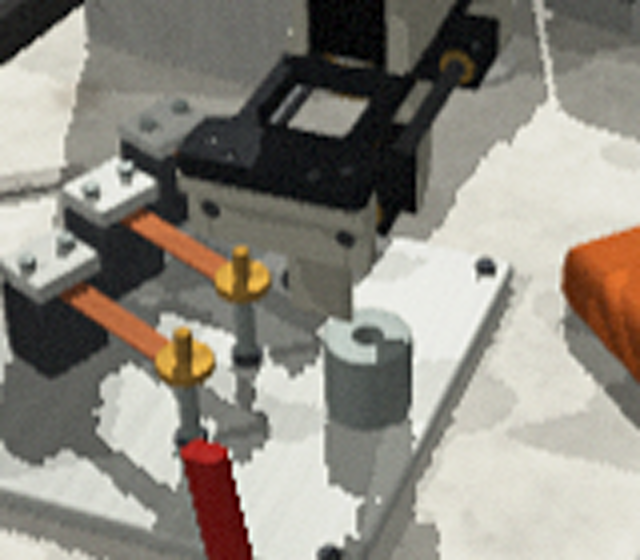

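The left finger's tip is at crop (322,320), just as projected. The gripper straddles the weight, whose hole is at (368,332). I'll descend and grasp it.

```bash
python3 -m crank '[{"linear":[1.2,0,0],"delta_rot":[0,0,0],"fingers":1},{"linear":[1.2,0,0],"delta_rot":[0,0,0],"fingers":1},{"linear":[1.2,0,0],"delta_rot":[0,0,0],"fingers":1},{"linear":[1.2,0,0],"delta_rot":[0,0,0],"fingers":1},{"linear":[0,0,0],"delta_rot":[0,0,0],"fingers":1}]' | grep -v rot
python3 -m crank '[{"linear":[1.1,0,0],"delta_rot":[0,0,0],"fingers":1},{"linear":[1,0,0],"delta_rot":[0,0,0],"fingers":1},{"linear":[0,0,0],"delta_rot":[0,0,0],"fingers":1},{"linear":[0,0,0],"delta_rot":[0,0,0],"fingers":1},{"linear":[0,0,0],"delta_rot":[0,0,0],"fingers":0.6}]' | grep -v rot
python3 -m crank '[{"linear":[0,0,0],"delta_rot":[0,0,0],"fingers":0.48},{"linear":[0,0,0],"delta_rot":[0,0,0],"fingers":0.48},{"linear":[0,0,0],"delta_rot":[0,0,0],"fingers":0.48},{"linear":[0,0,0],"delta_rot":[0,0,0],"fingers":0.48},{"linear":[0,0,0],"delta_rot":[0,0,0],"fingers":0.48}]'
```

```text
time: 25.3
tool_pos: [514.2, -165.1, 67.9]
contact_force: [-0.1, 0.9, 0.8]
grip_width: 92.1
time: 25.8
tool_pos: [515.7, -165.8, 49.5]
contact_force: [0.6, -0.3, -0.4]
grip_width: 87.3
time: 26.3
tool_pos: [515.4, -165.7, 49.3]
tcp_rot: [0.744, 1.571, 0.082]
contact_force: [0.0, 0.3, 0.3]
grip_width: 48.3
```

```bash
python3 -m crank '[{"linear":[0,0,0],"delta_rot":[0,0,0],"fingers":0.4},{"linear":[0,0,0],"delta_rot":[0,0,0],"fingers":0.3},{"linear":[0,0,0],"delta_rot":[0,0,0],"fingers":0.3},{"linear":[0,0,0],"delta_rot":[0,0,0],"fingers":0.3},{"linear":[0,0,0],"delta_rot":[0,0,0],"fingers":0.3}]'
python3 -m crank '[{"linear":[-0.5,0,0],"delta_rot":[0,0,0],"fingers":0.3},{"linear":[-1,0,0],"delta_rot":[0,0,0],"fingers":0.3},{"linear":[0,0,0],"delta_rot":[0,0,0],"fingers":0.3},{"linear":[0,0,0],"delta_rot":[0,0,0],"fingers":0.3},{"linear":[0,0,0],"delta_rot":[0,0,0],"fingers":0.3}]'
```

```text
time: 26.8
tool_pos: [515.4, -165.7, 49.2]
tcp_rot: [1.382, 1.571, 0.719]
contact_force: [0.5, 0.4, 0.8]
grip_width: 39.2
time: 27.3
tool_pos: [515.2, -165.7, 64.1]
tcp_rot: [3.016, 1.571, 2.353]
contact_force: [-0.2, -0.1, -3.5]
grip_width: 39.2
```

The weight is held: -3.5 N on the wrist and a 39.2 mm opening. I'll lift it and carry it over the left pin, using the relative offset (both views agree: gauge x +63.4, y +51.7).

```bash
python3 -m crank '[{"linear":[-1.5,0,0],"delta_rot":[0,0,0],"fingers":0.3},{"linear":[-2,0,0],"delta_rot":[0,0,0],"fingers":0.3},{"linear":[-2,0,0],"delta_rot":[0,0,0],"fingers":0.3},{"linear":[-1.3,0,0],"delta_rot":[0,0,0],"fingers":0.3},{"linear":[0,0,0],"delta_rot":[0,0,0],"fingers":0.3}]' | grep -v rot
python3 -m crank '[{"linear":[0,0.8,1],"delta_rot":[0,0,0],"fingers":0.3},{"linear":[0,1.2,1.5],"delta_rot":[0,0,0],"fingers":0.3},{"linear":[0,1.5,1.7],"delta_rot":[0,0,0],"fingers":0.3},{"linear":[0,1.2,1.5],"delta_rot":[0,0,0],"fingers":0.3},{"linear":[0,0.47,0.64],"delta_rot":[0,0,0],"fingers":0.3}]' | grep -v rot
python3 -m crank '[{"linear":[0,0,0],"delta_rot":[0,0,0],"fingers":0.3},{"linear":[0,0,0],"delta_rot":[0,0,0],"fingers":0.3},{"linear":[0,0,0],"delta_rot":[0,0,0],"fingers":0.3},{"linear":[0,0,0],"delta_rot":[0,0,0],"fingers":0.3},{"linear":[0,0,0],"delta_rot":[0,0,0],"fingers":0.3}]' | grep -v rot
python3 - <<'E'
from h import *
S=capture("side");T=capture("top");np.savez("pics/side2.npz",**S);np.savez("pics/top2.npz",**T)
a=cv2.resize(S["image"][210:310,235:315],None,fx=6,fy=6,interpolation=cv2.INTER_CUBIC)
b=cv2.resize(T["image"][145:245,265:315],None,fx=6,fy=6,interpolation=cv2.INTER_CUBIC)
cv2.imwrite("pics/p1.png",np.hstack([a,b]))
E
```

```text
time: 27.8
tool_pos: [516.2, -166.1, 133.8]
contact_force: [-0.0, 0.8, -3.6]
grip_width: 39.3
time: 28.3
tool_pos: [598.0, -163.6, 130.7]
contact_force: [0.1, -0.3, -3.0]
grip_width: 39.4
time: 28.8
tool_pos: [596.9, -164.1, 132.4]
contact_force: [-0.6, -0.2, -3.6]
grip_width: 39.2
```

View pics/p1.png

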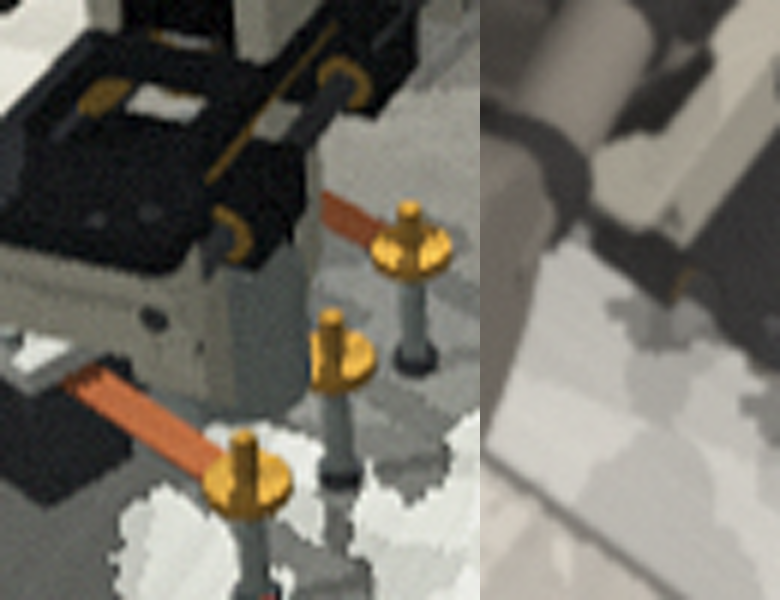

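Side crop: the left pin's top is at (244,437), and the held weight's right edge is at about x=315 with its bottom arc lowest near (258,416). I'll compare these with where a 40 mm ring centred over the pin should appear to the same camera.

Run:
```python
from h import *
S=dict(np.load("pics/side2.npz"))
f=lambda p:((np.asarray(p)+.5)*6-.5) - 0
cr=lambda p:((p[0]-235+.5)*6-.5,(p[1]-210+.5)*6-.5)
un=lambda x,y:(235+(x+.5)/6-.5,210+(y+.5)/6-.5)
pin=plane(S,un(244,437),76);print("pin side frame",pin)
th=np.linspace(0,2*np.pi,361)
zb=132.4-49.2+12
def sil(c):
    P=np.array([cr(proj(S,[c[0]+20*np.cos(t),c[1]+20*np.sin(t),zb])) for t in th])
    i=P[:,1].argmax();return P[:,0].max().round(1),P[P[:,0].argmax(),1].round(1),P[i].round(1)
gx=np.array([.788,-.616]);gy=np.array([.616,.788])
print("centred",sil(pin[:2]),"gx+3",sil(pin[:2]+3*gx),"gy+3",sil(pin[:2]+3*gy))
# edge measurement: gray profile rows near crop y 300..380, across right edge
g=cv2.cvtColor(S["image"],cv2.COLOR_BGR2GRAY).astype(int);h=cv2.cvtColor(S["image"],cv2.COLOR_BGR2HSV)
for v in range(256,282,2):print(v,g[v,262:294].tolist())
```

```text
pin side frame [ 596.99107856 -162.00415877   76.        ]
centred (np.float64(311.5), np.float64(379.9), array([232., 430.])) gx+3 (np.float64(301.7), np.float64(377.5), array([222. , 427.6])) gy+3 (np.float64(307.0), np.float64(386.2), array([227.1, 436.7]))
256 [79, 89, 103, 104, 103, 100, 78, 57, 76, 95, 84, 78, 74, 80, 89, 70, 77, 72, 75, 68, 75, 71, 70, 67, 81, 118, 128, 138, 144, 140, 137, 140]
258 [103, 94, 100, 94, 96, 100, 100, 98, 92, 88, 83, 73, 71, 72, 73, 70, 72, 72, 77, 72, 77, 72, 68, 67, 91, 110, 112, 129, 130, 138, 137, 141]
260 [110, 111, 100, 98, 99, 102, 100, 92, 84, 89, 89, 71, 75, 73, 73, 77, 68, 74, 72, 75, 74, 71, 68, 68, 99, 115, 113, 113, 110, 106, 116, 116]
262 [67, 102, 98, 95, 101, 99, 100, 93, 87, 92, 91, 77, 77, 73, 77, 71, 76, 73, 76, 73, 72, 69, 69, 65, 93, 109, 125, 163, 170, 140, 118, 114]
264 [51, 93, 111, 104, 99, 99, 102, 91, 89, 88, 91, 79, 73, 75, 77, 72, 75, 75, 69, 75, 73, 70, 69, 70, 75, 102, 85, 82, 66, 58, 97, 111]
266 [115, 105, 112, 105, 108, 99, 91, 94, 93, 90, 91, 87, 73, 77, 79, 78, 74, 70, 73, 71, 73, 69, 67, 65, 97, 171, 101, 73, 6
[... 319 characters left out ...]
0, 110, 116, 110, 114, 96, 86, 88, 88, 91, 75, 73, 74, 76, 73, 76, 72, 74, 77, 73, 70, 68, 61, 168, 101, 84, 85, 79, 146, 159]
274 [100, 107, 108, 107, 110, 108, 112, 102, 86, 88, 87, 90, 79, 77, 73, 77, 73, 75, 77, 77, 73, 70, 73, 67, 79, 78, 77, 78, 75, 68, 68, 60]
276 [94, 96, 94, 87, 85, 86, 96, 88, 85, 85, 89, 89, 82, 75, 73, 77, 72, 71, 73, 74, 74, 69, 67, 101, 149, 141, 116, 82, 72, 69, 69, 123]
278 [121, 109, 101, 97, 93, 95, 80, 77, 76, 78, 68, 74, 71, 73, 71, 76, 78, 68, 76, 73, 80, 118, 146, 155, 149, 154, 124, 94, 85, 78, 67, 102]
280 [127, 128, 132, 121, 104, 97, 88, 85, 121, 129, 108, 87, 99, 103, 107, 126, 152, 155, 98, 88, 91, 109, 127, 130, 123, 135, 124, 92, 86, 82, 73, 92]
```

The right edge matches a centred ring exactly (311.5 px). The bottom arc suggests the weight sits about 1 mm towards -y, which agrees with the pressing positions. I'll shift it +0.9 mm in y and lower it carefully.

```bash
python3 -m crank '[{"linear":[0.7,0.09,0],"delta_rot":[0,0,0],"fingers":0.3},{"linear":[0.7,0,0],"delta_rot":[0,0,0],"fingers":0.3},{"linear":[0.2,0,0],"delta_rot":[0,0,0],"fingers":0.3},{"linear":[0,0,0],"delta_rot":[0,0,0],"fingers":0.3},{"linear":[0,0,0],"delta_rot":[0,0,0],"fingers":0.3}]' | grep -v rot
python3 -m crank '[{"linear":[0.2,0,0],"delta_rot":[0,0,0],"fingers":0.3},{"linear":[0.2,0,0],"delta_rot":[0,0,0],"fingers":0.3},{"linear":[0.2,0,0],"delta_rot":[0,0,0],"fingers":0.3},{"linear":[0,0,0],"delta_rot":[0,0,0],"fingers":0.3},{"linear":[0,0,0],"delta_rot":[0,0,0],"fingers":0.3}]' | grep -v rot
```

```text
time: 29.4
tool_pos: [597.8, -163.3, 116.1]
contact_force: [-1.2, 0.1, -2.5]
grip_width: 39.2
time: 29.9
tool_pos: [597.7, -163.2, 110.2]
contact_force: [0.1, -0.3, -4.2]
grip_width: 39.3
```

```bash
python3 -m crank '[{"linear":[0.2,0,0],"delta_rot":[0,0,0],"fingers":0.3},{"linear":[0.2,0,0],"delta_rot":[0,0,0],"fingers":0.3},{"linear":[0.2,0,0],"delta_rot":[0,0,0],"fingers":0.3},{"linear":[0,0,0],"delta_rot":[0,0,0],"fingers":0.3},{"linear":[0,0,0],"delta_rot":[0,0,0],"fingers":0.3}]' | grep -v rot
python3 -m crank '[{"linear":[0.2,0,0],"delta_rot":[0,0,0],"fingers":0.3},{"linear":[0.2,0,0],"delta_rot":[0,0,0],"fingers":0.3},{"linear":[0.1,0,0],"delta_rot":[0,0,0],"fingers":0.3},{"linear":[0,0,0],"delta_rot":[0,0,0],"fingers":0.3},{"linear":[0,0,0],"delta_rot":[0,0,0],"fingers":0.3}]' | grep -v rot
python3 - <<'E'
from h import *
S=capture("side");np.savez("pics/side3.npz",**S)
a=cv2.resize(S["image"][210:310,235:315],None,fx=6,fy=6,interpolation=cv2.INTER_CUBIC)
cv2.imwrite("pics/p2.png",a)
E
```

```text
time: 30.4
tool_pos: [597.7, -163.2, 104.1]
contact_force: [-0.3, -0.5, -3.9]
grip_width: 39.2
time: 30.9
tool_pos: [597.8, -163.2, 99.2]
contact_force: [0.6, 0.3, -3.5]
grip_width: 39.2
```

View pics/p2.png

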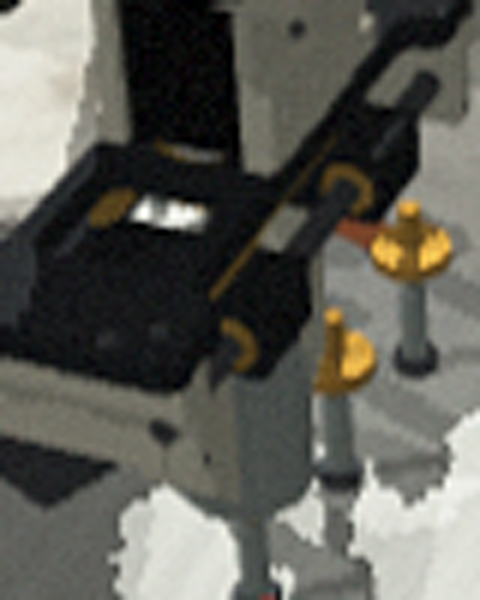

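The pin and disc are now hidden inside and under the weight, with the post directly below at (255,540), and there is no extra force, so the pin is in the hole. I'll lower it on to the stop.

```bash
python3 -m crank '[{"linear":[0.2,0,0],"delta_rot":[0,0,0],"fingers":0.3},{"linear":[0.2,0,0],"delta_rot":[0,0,0],"fingers":0.3},{"linear":[0.1,0,0],"delta_rot":[0,0,0],"fingers":0.3},{"linear":[0,0,0],"delta_rot":[0,0,0],"fingers":0.3},{"linear":[0,0,0],"delta_rot":[0,0,0],"fingers":0.3}]' | grep -v rot
python3 -m crank '[{"linear":[0.1,0,0],"delta_rot":[0,0,0],"fingers":0.3},{"linear":[0.1,0,0],"delta_rot":[0,0,0],"fingers":0.3},{"linear":[0,0,0],"delta_rot":[0,0,0],"fingers":0.3},{"linear":[0,0,0],"delta_rot":[0,0,0],"fingers":0.3},{"linear":[0,0,0],"delta_rot":[0,0,0],"fingers":0.3}]' | grep -v rot
python3 -m crank '[{"linear":[0.1,0,0],"delta_rot":[0,0,0],"fingers":0.3},{"linear":[0.1,0,0],"delta_rot":[0,0,0],"fingers":0.3},{"linear":[0,0,0],"delta_rot":[0,0,0],"fingers":0.3},{"linear":[0,0,0],"delta_rot":[0,0,0],"fingers":0.3},{"linear":[0,0,0],"delta_rot":[0,0,0],"fingers":0.3}]' | grep -v rot
```

```text
time: 31.45
tool_pos: [597.9, -163.2, 94.3]
contact_force: [-0.5, 0.6, -2.4]
grip_width: 38.9
time: 31.95
tool_pos: [597.8, -163.3, 92.3]
contact_force: [0.3, 0.9, -1.9]
grip_width: 39.2
time: 32.45
tool_pos: [597.8, -163.3, 90.3]
contact_force: [0.7, 0.4, -2.4]
grip_width: 39.1
```

```bash
python3 -m crank '[{"linear":[0.1,0,0],"delta_rot":[0,0,0],"fingers":0.3},{"linear":[0,0,0],"delta_rot":[0,0,0],"fingers":0.3},{"linear":[0,0,0],"delta_rot":[0,0,0],"fingers":0.3},{"linear":[0,0,0],"delta_rot":[0,0,0],"fingers":0.3},{"linear":[0,0,0],"delta_rot":[0,0,0],"fingers":0.3}]' | grep -v rot
python3 -m crank '[{"linear":[0.07,0,0],"delta_rot":[0,0,0],"fingers":0.3},{"linear":[0,0,0],"delta_rot":[0,0,0],"fingers":0.3},{"linear":[0,0,0],"delta_rot":[0,0,0],"fingers":0.3},{"linear":[0,0,0],"delta_rot":[0,0,0],"fingers":0.3},{"linear":[0,0,0],"delta_rot":[0,0,0],"fingers":0.3}]' | grep -v rot
```

```text
time: 32.95
tool_pos: [597.8, -163.3, 89.3]
contact_force: [0.1, 0.3, 0.9]
grip_width: 39.6
time: 33.45
tool_pos: [597.8, -163.3, 88.7]
contact_force: [1.1, 1.1, 2.8]
grip_width: 39.4
```

It's on the stop (wrist force up to +2.8 N). I'll open just enough to release and go straight up.

```bash
python3 -m crank '[{"linear":[0,0,0],"delta_rot":[0,0,0],"fingers":0.46},{"linear":[0,0,0],"delta_rot":[0,0,0],"fingers":0.48},{"linear":[0,0,0],"delta_rot":[0,0,0],"fingers":0.5},{"linear":[0,0,0],"delta_rot":[0,0,0],"fingers":0.52},{"linear":[0,0,0],"delta_rot":[0,0,0],"fingers":0.52}]' | grep -v rot
python3 -m crank '[{"linear":[-0.3,0,0],"delta_rot":[0,0,0],"fingers":0.52},{"linear":[-0.5,0,0],"delta_rot":[0,0,0],"fingers":0.52},{"linear":[-1,0,0],"delta_rot":[0,0,0],"fingers":0.52},{"linear":[-1,0,0],"delta_rot":[0,0,0],"fingers":0.52},{"linear":[-1,0,0],"delta_rot":[0,0,0],"fingers":0.52}]' | grep -v rot
python3 -m crank '[{"linear":[-2,0,0],"delta_rot":[0,0,0],"fingers":0.52},{"linear":[-3,0,0],"delta_rot":[0,0,0],"fingers":0.52},{"linear":[-3,0,0],"delta_rot":[0,0,0],"fingers":0.52},{"linear":[0,3,-3],"delta_rot":[0,0,0],"fingers":0.52},{"linear":[0,3,-3],"delta_rot":[0,0,0],"fingers":0.52}]' | grep -v rot
python3 -m crank '[{"linear":[0,3,-3.5],"delta_rot":[0,0,0],"fingers":0.52},{"linear":[0,3,-3.5],"delta_rot":[0,0,0],"fingers":0.52},{"linear":[0,3,-3.5],"delta_rot":[0,0,0],"fingers":0.52},{"linear":[0,2,-3],"delta_rot":[0,0,0],"fingers":0.52},{"linear":[0,0,0],"delta_rot":[0,0,0],"fingers":0.52}]' | grep -v rot
python3 - <<'E'
from h import *
S=capture("side");T=capture("top");np.savez("pics/side4.npz",**S);np.savez("pics/top4.npz",**T)
a=cv2.resize(S["image"][220:320,230:330],None,fx=4,fy=4,interpolation=cv2.INTER_CUBIC)
b=cv2.resize(T["image"][145:245,265:365],None,fx=4,fy=4,interpolation=cv2.INTER_CUBIC)
cv2.imwrite("pics/f1.png",np.hstack([a,b]))
E
```

```text
time: 33.95
tool_pos: [597.6, -163.3, 88.4]
contact_force: [-0.2, 0.4, -0.5]
grip_width: 47.3
time: 34.45
tool_pos: [598.0, -163.3, 127.9]
contact_force: [-0.8, -0.4, 0.1]
grip_width: 47.7
time: 34.95
tool_pos: [587.7, -79.2, 208.6]
contact_force: [0.5, 1.4, -0.1]
grip_width: 48.0
time: 35.45
tool_pos: [547.2, 94.8, 207.6]
contact_force: [-0.0, -0.3, 0.9]
grip_width: 48.0
```

View pics/f1.png

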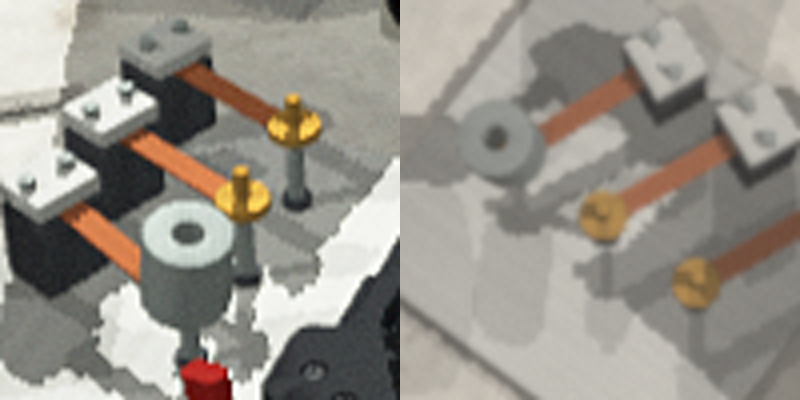

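The weight stands on the left spring's disc, with its hole at side crop (188,233) and top crop (97,139), and the other two springs are free. I'll check the height and whether any other object moved, then hand in.

Run:
```python
from h import *
S=dict(np.load("pics/side4.npz"));T=dict(np.load("pics/top4.npz"));S0=dict(np.load("pics/side0.npz"));T0=dict(np.load("pics/top0.npz"))
x,e=tri(S,(230+188.5/4-.5,220+233.5/4-.5),T,(265+97.5/4-.5,145+139.5/4-.5));print("weight top",x.round(1),np.round(e,1),"expect z ~91 less ~3 bias")
for n,a,b in(("side",S0,S),("top",T0,T)):
    for lo,hi in(((3,150,120),(14,255,255)),((17,130,90),(32,255,255))):
        for im in(a,b):
            m=cv2.inRange(cv2.cvtColor(im["image"],cv2.COLOR_BGR2HSV),lo,hi)
            k,l,s,c=cv2.connectedComponentsWithStats(m)
            print(n,[(c[i].round(1).tolist(),int(s[i,4])) for i in range(1,k) if s[i,4]>40 and c[i][1]<390])
```

```text
weight top [ 595.2 -161.    86.5] [1.1 1.1] expect z ~91 less ~3 bias
side [([469.1, 163.9], 96), ([274.0, 260.6], 129), ([410.6, 283.1], 1811), ([259.3, 280.0], 148), ([255.0, 357.2], 532)]
side [([469.1, 165.2], 121), ([287.5, 243.4], 94), ([273.8, 260.5], 130), ([421.0, 297.1], 1593), ([256.4, 279.5], 129), ([255.1, 359.1], 750)]
side [([302.9, 250.7], 89), ([289.8, 269.0], 106), ([275.5, 289.5], 120)]
side [([303.1, 250.8], 111), ([290.2, 268.9], 125)]
top [([248.4, 163.7], 327), ([292.0, 302.6], 2037)]
top [([248.5, 163.0], 304), ([292.2, 302.7], 2031)]
top [([293.1, 181.8], 66), ([316.1, 198.8], 64), ([337.9, 215.4], 48), ([175.8, 285.2], 86), ([152.7, 306.9], 192), ([127.6, 332.1], 188), ([102.0, 357.7], 205), ([76.1, 383.5], 207)]
top [([316.0, 198.7], 64), ([175.8, 285.1], 86), ([152.7, 307.0], 191), ([127.5, 332.3], 185), ([102.0, 357.7], 204), ([76.0, 383.4], 206)]
```

```bash
python3 -c "
from plant import workorder;print(workorder.close_job())"
```

```text
the job is handed in; nothing more can be done
None
```

I pressed all three springs onto their stops from left to right, then put the ring weight over the left spring's pin, since that was the softest. The job was handed in after about 35 s of robot time.

| Spring | Force just before the stop | Highest vertical force while held | Highest total force incl. sideways |
|---|---|---|---|
| Left (softest) | about 2.1 N | 7.2 N | about 8.6 N |
| Middle | about 5.6 N | 9.5 N | about 10.9 N |
| Right | about 5.6 N | 9.0 N | about 10.8 N |

These are readings at the end of each 0.5 s step, with about ±0.6 N of noise; all stayed under the 15 N limit.

**Last checks:**
- **Weight:** both cameras show it standing on the left spring's disc, slightly tilted with the spring. Its top measured z = 86.5 mm, or about 90 mm after the roughly 3.5 mm low bias I saw earlier. That fits a spring on its stop (about 91 mm) and not a free one (about 101 mm).
- **Other two springs:** free. The side view shows both unmoved, while in the last top view the colour check found only the middle one; the right one is visible in the picture.
- **Things lying by:** the multimeter and screwdriver have not moved in the top view. In the side view the multimeter's centre shifted, which I put down to the arm covering part of it. I did not measure the other things by number.
- **Robot:** the gripper was clear of everything when I handed in.

The two cameras disagreed by up to 5 mm in y. I averaged the views for pressing and used relative offsets for placing the weight.

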